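# Register a logger box in the ratchet clamp fixture

### The arm

A 7-joint arm with a two-finger parallel gripper is mounted at the origin on a cart in front of the work surface, level with it; the furniture and walls round the work are solid. World frame = base frame: x ahead of the robot, y to its left, z up, the work surface at z = 0. Lengths are in m, angles in rad, forces in N, time in s.
With the tool pointing down it reaches from about 0.4 to 0.85 m from the base axis. Payload 4.5 kg.
Tool frame: the origin (TCP) lies at the very end of the fingers, on their centre line; the grasp point (between the pads) lies 19 mm behind it (tcp_to_grasp is the z of the grasp point in the tool frame, in m); z points along the fingers, y is the line along which they close (so a half turn about z gives the same grasp; the last joint's range is limited). The gripper opens to 88 mm and grips with 3 to 60 N. Pads are 18 mm wide; open, the fingers measure 123 mm over their backs; the gripper's body (75 mm by 187 mm) begins 45 mm behind the grasp point.
Start: joints at [1.228, 0.689, -0.195, 1.565, 0.157, 0.902, -0.215], TCP at [0.23, -0.581, 0.239] pointing down, gripper open.
Joint ranges: [-3.01, 3.01], [-0.46, 2.08], [-1.47, 1.51], [0.13, 2.56], [-1, 4.14], [0.04, 2.09], [-2.66, 2.66]. Speed limits (rad/s): [2.57, 2.57, 3.14, 3.14, 3.14, 3.14, 3.14].

### API

Orientations are given as a unit quaternion [x, y, z, w].
In Python, from plant import * gives the robot as it stands. The module is installed in compiled form; this text tells all that it offers.
- The arm moves only by the shell command python3 -m jog 'ROWS' [OPENING] [FORCE]. ROWS is JSON, a list that holds one entry, the list of rows, each a list of 6 numbers: the shift along the tool's x, y, z in m, then the turn, a rotation vector about the tool's x, y, z in rad. In form: [[[dx, dy, dz, ax, ay, az], ...]]. A call has 1 to 12 rows; each row shifts and turns the commanded pose from where the row before left it, along the tool's axes as they then stand; what a row does not reach is not made up. A row lasts 1/8 s, in which the tool goes at most 62.5 mm and 10.7 degrees, less where a joint would pass 70% of its speed; a pose out of reach is approached as far as the arm can. A call with a gripper value outside its range is refused whole. OPENING is the finger opening in m, from 0 to 0.0881, set as the call begins (- or left out, the last holds). The fingers move at their own pace and stop on an object; FORCE is the grip in N (left out, the last holds). Time passes only in rows, so rows that do not move let the fingers close. It gives the time, the measured TCP pose, the force, the opening and the grip force at its end, in the units of the state.
- get_state(): the state, without advancing time (a new reading comes with each control period).
- snapshot(name): name is "scene" or "top" or "wrist"; returns a dict with "frame" (480x640x3 uint8, red, green, blue), "mtx" (3x3 intrinsics, pixels), "D" ([k1, k2, p1, p2, k3] as OpenCV has them; the pictures are not rectified), "xyz" and "orientation" of the camera in the world; the wrist camera has in their place "mount" (4x4, takes a point from camera to tool coordinates, whose origin is the TCP and whose axes are the flange's). Camera axes: x right, y down, z forward; pixel columns grow to the right and rows downward; lengths in m; the calibration is good to about 2 mm. A picture is of the moment at which its call begins: read the wrist's pose just before it. There is no depth.
- finish_job(): hands the job in; it is judged then, once.
The state is a dict: "clock": time; "q": joint angles; "qd": joint speeds; "joint_torque": joint torques, N m; "tool_pos": TCP position; "eef_rot": TCP orientation; "contact_force": force on the tool from outside, world axes, zero at the start; "moment": the same for the moment, N m; "opening": opening from 0.0 (shut) to 1.0 (fully open); "finger_force": force on a finger pad.
Only numpy, scipy, OpenCV 4.12 (cv2) and the standard library are available. Lean on these libraries where they do the work, as an engineer would, in place of code of your own. Each camera call takes 0.05 s, during which the arm holds its last target. There are 200 camera calls.

### The job

Lay the data logger flat on the plate of the clamp fixture, between jaw and fence, either end first, and push its end up against the end stop. Then pump the lever with full strokes (the spring brings it back; each stroke advances the jaw one tooth) until the sprung pad holds the logger flush against the fence, and stop there: the pad must be visibly pressed in but not bottomed. Move the jaw only by its lever, and leave the other things standing where they are.

Things in the scene. Friction and masses are not known exactly. Their poses are not given: they have to be found in the camera images.
- fixture: Flat aluminium base plate fixed to the bench, 272 x 200 x 12 mm, carrying fence, end stop, jaw on a toothed rack and pump lever. Origin on the bench under the plate, which spans x -157..+115, y -100..+100 mm, top at z = 12. x is the clamping direction, from jaw to fence (roughly away from the robot); y along the fence; z up. Nothing on it stands above 50 mm but the lever's handle.
- fence_face (a point): Point at the foot of the dark steel fence's face, on the plate. Fixture frame: face at x = +90 mm looking to -x, from y = -82 to +8, 15 mm high above the plate, 18 mm thick. This point lies at its middle, y = -37.
- end_stop_face (a point): Point at the foot of the dark steel end stop's face, on the plate. Fixture frame: face at y = -80 mm looking to +y, from x = +40 to +90, 15 mm high. This point lies at x = +65. Opposite it, toward +y, the fixture is open: the logger's outer half (y from +8 to +70) stands free of fence and jaw on both sides.
- home (a point): Where the logger's origin lies when it is home against fence and end stop: fixture x = +63, y = -5 mm (1 mm either way, depending on which end), z = 12 on the plate; its long axis then lies along the fixture's y.
- logger: Light grey flat box, about 151 (x) x 54 (y) x 18 (z) mm, 0.10 to 0.18 kg, loose, lying on the bench to the left of the fixture. Origin at the centre of its underside (ends at x = -76 and +74 mm), x along its length. Either end may go to the end stop.
- pad_face (a point): Centre of the front face of the jaw's sprung rubber pad (60 mm wide along the fixture's y, from y = -55 to +5; 20 mm high), 24 mm above the bench. At the start it stands 14 to 38 mm short of the side of a logger that is home.
- handle (a point): On the axis of the upright black handle pin (13 mm across) at the end of the pump lever, 61 mm above the bench, 17 mm below the pin's rounded top at 78 mm. The lever's flat steel bar lies under it, its top at 38 mm above the bench (a 20 mm wide foot collar round the pin reaches 40 mm).
- pivot (a point): Vertical pivot axis of the pump lever (fixture x = -95, y = +28 mm). The handle pin swings about it at a radius of 130 mm on the fixture's -y side: at rest the lever points 0.17 rad to the -x side of the fixture's -y direction, at the full stroke 0.19 rad to the +x side of it.
- lever (a joint): Angle of the pump lever, 0 at rest to 0.36 rad at its stop; pushing the handle toward the fixture's +x raises it (47 mm of handle travel, 1 to 11 N). A spring returns it when let go and the pawl clicks over the next tooth. A stroke to at least 0.34 advances the jaw one 10 mm tooth (the first one 0.5 to 10 mm, as the pawl finds its tooth); 3 to 5 strokes are needed.
- jaw (a joint): Advance of the jaw in m along the fixture's +x, 0 (fully open) to 0.060. Friction and a holding pawl keep it from going back. The free pad meets a logger that is home at about 0.042; the tooth at about 0.049 holds it properly, the one before does not touch, the one after bottoms the pad.
- pad (a joint): How far the sprung pad is pressed back into the jaw, 0 (free, 17 mm gap between the pad's steel back and the jaw block) to 0.016 m (bottomed). It takes 2.5 N to start and 0.5 N more per mm, enough to slide the logger to the fence.
- beaker_pe: Small white plastic beaker, 48 mm across, 47 mm high, standing close beside one long side of the logger; bystander. Origin at the centre of its underside.
- bottle_small: Small white bottle, 44 mm across, 82 mm high, standing beyond the logger's far end; bystander. Origin at the centre of its underside.
- weight_1: Brass weight, 25 mm across, 26 mm high, standing on the bench beside the fixture, on the lever's side; bystander. Origin at the centre of its underside.
Not all that is in view belongs to the job. Of the things that look like the logger, the middle-sized one is meant.

How it is judged:
On the way:
1. the logger lies flat on the plate, its end against the end stop (within 2.5 mm), between jaw and fence, before the pad presses on it (y of logger in the frame of fixture between -0.0085 and -0.0015 m and x of logger in the frame of fixture between 0.03 and 0.066 m and angle between the x axis of logger and the y axis of fixture, either way round below 0.12 rad and value of joint pad below 0.0015 m and z of logger in the frame of fixture between 0.008 and 0.0145 m), for 0.1 s.
At the end, for the whole second after the job is handed in: The logger lies flat on the plate with its end within 2.5 mm of the end stop and its long side within 2.5 mm of the fence, square to 2 degrees; the pad presses on it, pressed in by more than 1.5 and less than 14.5 mm; the lever is back at rest and everything is still (y of logger in the frame of fixture between -0.0085 and -0.0015 m and x of logger in the frame of fixture between 0.0605 and 0.0655 m and angle between the x axis of logger and the y axis of fixture, either way round below 0.035 rad and value of joint pad between 0.0015 and 0.0145 m and contact force between pad and logger above 1 N and value of joint lever below 0.05 rad and linear speed of logger below 0.02 m/s and z of logger in the frame of fixture between 0.008 and 0.0145 m); the robot touches nothing.
It fails at once if the jaw or its pad is pushed directly by the robot (contact force between any of the arm, the fingers and jaw above 4 N).
It fails at once if a bystander is shifted by more than 25 mm or tipped (distance of any of beaker_pe, bottle_small, weight_1 from where it was at the start of the episode above 0.025 m or angle between any of beaker_pe, bottle_small, weight_1's own z axis and vertical above 0.5 rad).
It also fails if it takes over 72 s, if anything falls off the work surface, if the arm or the gripper's body presses on something with over 40 N, if the wrist force passes 120 N, or if a joint passes its speed limit or range.

## Working session

There is one attempt and no reset: what is moved stays moved. The work goes in short steps, Python scripts to look and compute and a shell command to move; the robot and the scene stay as the last step left them, time stands still between calls to the robot, and variables do not carry over. Pictures are saved under pics/ and viewed, at most 10 in all, crops included, and the job is handed in when it is done.

```bash
mkdir -p pics
cat > h.py <<'E'
from plant import *
import numpy as np, cv2
from scipy.spatial.transform import Rotation as R
def shot(cam,fn=None):
    s=get_state(); d=snapshot(cam)
    if 'mount' in d:
        T=np.eye(4);T[:3,:3]=R.from_quat(s['eef_rot']).as_matrix();T[:3,3]=s['tool_pos'];T=T@np.array(d['mount'])
    else:
        T=np.eye(4);o=np.array(d['orientation']);T[:3,:3]=R.from_quat(o).as_matrix() if o.size==4 else o;T[:3,3]=d['xyz']
    if fn: cv2.imwrite('pics/'+fn,d['frame'][:,:,::-1])
    np.savez('pics/'+cam+'.npz',T=T,K=np.array(d['mtx']),D=np.array(d['D'],float),f=d['frame'])
    return d
def ld(cam):
    return np.load('pics/'+cam+'.npz')
def px2w(cam,uv,z):
    c=ld(cam);uv=np.array(uv,float).reshape(-1,1,2)
    n=cv2.undistortPoints(uv,c['K'],c['D']).reshape(-1,2)
    r=np.c_[n,np.ones(len(n))]@c['T'][:3,:3].T;o=c['T'][:3,3]
    return o+r*((np.broadcast_to(z,len(n))-o[2])/r[:,2])[:,None]
def w2px(cam,P):
    c=ld(cam);Ti=np.linalg.inv(c['T'])
    return cv2.projectPoints(np.array(P,float).reshape(-1,1,3),cv2.Rodrigues(Ti[:3,:3])[0],Ti[:3,3],c['K'],c['D'])[0].reshape(-1,2)
E
python3 - <<'E'
from h import *
np.set_printoptions(precision=4,suppress=True)
s=get_state();print({k:np.round(v,3) for k,v in s.items()})
for c in('scene','top'):
    d=shot(c,c+'0.png');print(c,d['xyz'],d['orientation'],d['mtx'],d['D'])
E
```

```text
{'clock': np.float64(0.0), 'q': array([ 1.228,  0.69 , -0.195,  1.566,  0.157,  0.903, -0.215]), 'qd': array([-0.001, -0.   , -0.001, -0.001,  0.   ,  0.003, -0.002]), 'joint_torque': array([  0.   , -52.755,  -1.267, -15.342,  -0.053,   0.006,   0.   ]), 'tool_pos': array([ 0.23 , -0.581,  0.238]), 'eef_rot': array([ 0.982,  0.187, -0.   , -0.001]), 'contact_force': array([-0.4  , -0.632, -0.264]), 'moment': array([-0.013,  0.041,  0.006]), 'finger_force': np.float64(0.0), 'opening': np.float64(0.994)}
scene [-0.2486  0.6771  0.9997] [-0.4721  0.7988 -0.3215  0.1888] [[622.0163   0.     317.5702]
 [  0.     622.0163 239.1955]
 [  0.       0.       1.    ]] [0.0524 0.     0.     0.     0.    ]
top [0.3101 0.2641 1.2495] [-0.6682  0.7358 -0.0825  0.0724] [[550.1634   0.     319.2699]
 [  0.     550.1634 244.5197]
 [  0.       0.       1.    ]] [-0.161  0.     0.     0.     0.   ]
```

View pics/top0.png

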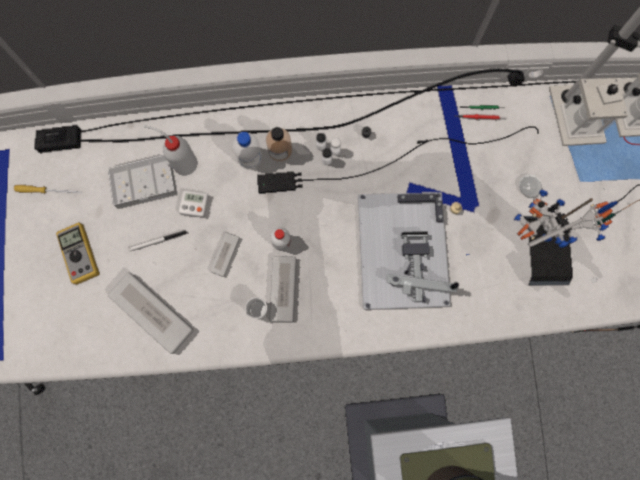

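View pics/scene0.png

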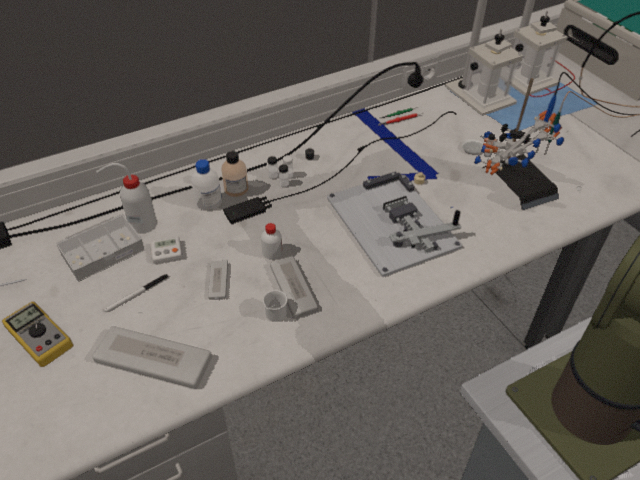

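The top view shows the middle logger at about (283,288), beaker (258,308), bottle (281,240), and the fixture centred near (405,250), with the lever handle at about (460,290) and the weight at (457,208). I'll enlarge it.

Run:
```python
from h import *
f=ld('top')['f'][175:335,235:475,::-1]
cv2.imwrite('pics/top0c.png',cv2.resize(f,None,fx=3.33333,fy=3.33333,interpolation=cv2.INTER_CUBIC))
```

```text
(no output)
```

View pics/top0c.png

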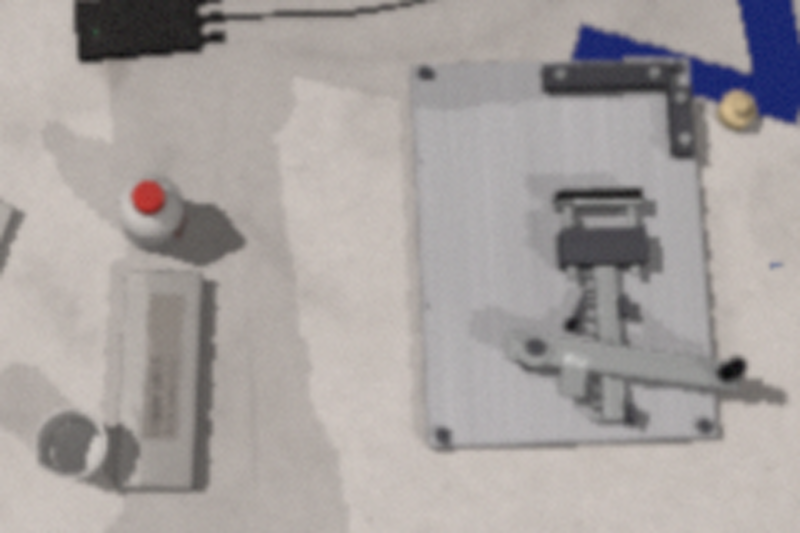

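Run:
```python
from h import *
np.set_printoptions(precision=4,suppress=True)
c=lambda a:np.array(a,float)*.3+[235,175]-.35
P=px2w('top',c([(413,67),(690,62),(431,447),(721,437)]),.012)[:,:2]
M=np.array([(115,100),(115,-100),(-157,100),(-157,-100)])/1e3
mp,mm=P.mean(0),M.mean(0);A=P-mp;B=M-mm
th=np.arctan2((B[:,0]*A[:,1]-B[:,1]*A[:,0]).sum(),(A*B).sum())
Rm=np.array([[np.cos(th),-np.sin(th)],[np.sin(th),np.cos(th)]])
t=mp-Rm@mm
print('fix',t,th,P-(M@Rm.T+t))
np.savez('fix.npz',t=t,R=Rm,th=th)
F=lambda x,y:Rm@np.array([x,y])+t
print('home',F(.063,-.005),'pivot',F(-.095,.028))
for a in(-.17,.19): print('handle',F(-.095+.13*np.sin(a),.028-.13*np.cos(a)))
L=px2w('top',c([(123,270),(205,270),(200,489),(123,489)]),.018)[:,:2]
print('log',L,L.mean(0),np.linalg.norm(L-np.roll(L,1,0),axis=1))
print('beaker',px2w('top',c([(72,443)]),.047),'bottle',px2w('top',c([(148,197)]),.082),'wt',px2w('top',c([(738,108)]),.026))
print(px2w('top',c([(733,367)]),.078))
print(ld('wrist') if 0 else snapshot('wrist')['mount'])
```

```text
fix [0.5759 0.0373] -0.06722713339332984 [[-0.0014 -0.0004]
 [-0.0022  0.0011]
 [ 0.0019 -0.0008]
 [ 0.0018  0.0001]]
home [0.6384 0.028 ] pivot [0.483  0.0716]
handle [ 0.4524 -0.0548]
handle [ 0.4989 -0.0574]
log [[0.5683 0.344 ]
 [0.5629 0.288 ]
 [0.4142 0.3045]
 [0.419  0.3559]] [0.4911 0.3231] [0.1498 0.0563 0.1496 0.0516]
beaker [[0.4497 0.3848 0.047 ]] bottle [[0.602  0.3197 0.082 ]] wt [[ 0.6409 -0.0945  0.026 ]]
[[ 0.4532 -0.0494  0.078 ]]
[[ 0.0009 -0.9522 -0.3056  0.0791]
 [ 1.      0.0008  0.0004  0.0005]
 [-0.0001 -0.3056  0.9522 -0.1464]
 [ 0.      0.      0.      1.    ]]
```

```bash
python3 -m jog '[[[0,0,0,0,0,0.118],[0,0,0,0,0,0.118],[0,0,0,0,0,0.118],[0,0,0,0,0,0.117],[0.036,-0.045,0,0,0,0],[0.036,-0.045,0,0,0,0],[0.036,-0.045,0,0,0,0],[0.036,-0.045,0,0,0,0],[0.036,-0.045,0,0,0,0],[0.036,-0.045,0,0,0,0],[0.036,-0.045,0,0,0,0],[0.036,-0.045,0,0,0,0]]]' 0.088
python3 -m jog '[[[-0.0077,-0.0513,0,0,0,0],[-0.0077,-0.0513,0,0,0,0],[-0.0077,-0.0513,0,0,0,0],[-0.0077,-0.0513,0,0,0,0],[-0.0077,-0.0513,0,0,0,0],[-0.0077,-0.0513,0,0,0,0],[-0.0077,-0.0513,0,0,0,0],[-0.0077,-0.0513,0,0,0,0],[-0.0077,-0.0513,0,0,0,0],[-0.0077,-0.0513,0,0,0,0],[-0.0077,-0.0513,0.01,0,0,0],[0,0,0,0,0,0]]]'
cat >> h.py <<'E'
def to(x,y,z,yaw):
    "tool-frame delta to a pointing-down pose, turn first then shift"
    s=get_state();m=R.from_quat(s['eef_rot']).as_matrix()
    g=R.from_euler('z',yaw)*R.from_euler('x',np.pi)
    d=R.from_matrix(m.T)*g
    print('t',s['clock'],'q',np.round(s['q'],2),'F',np.round(s['contact_force'],1),'pos',np.round(s['tool_pos'],4),'yaw',round(float(np.arctan2(m[1,0],m[0,0])),4))
    print('turn',np.round(d.as_rotvec(),4),'then shift',np.round(g.as_matrix().T@(np.array([x,y,z])-s['tool_pos']),4))
E
python3 - <<'E'
from h import *
to(.519,.32,.02,-.095)
shot('wrist','w1.png')
E
```

```text
clock: 1.65
tool_pos: [0.5516, -0.2483, 0.2385]
eef_rot: [0.999, -0.047, -0.0, 0.0]
contact_force: [0.3, -0.8, 1.0]
opening: 0.999
finger_force: 0.0
clock: 3.15
tool_pos: [0.5166, 0.3259, 0.2274]
eef_rot: [0.999, -0.043, -0.001, -0.001]
contact_force: [-1.1, -0.1, -0.2]
opening: 0.997
finger_force: 0.0
t 3.15 q [-0.67  0.68  0.06  1.63 -0.06  0.83 -2.24] F [-1.1 -0.1 -0.2] pos [0.5166 0.3259 0.2274] yaw -0.0854
turn [-0.0025  0.0029  0.0096] then shift [0.003  0.0056 0.2074]
```

View pics/w1.png

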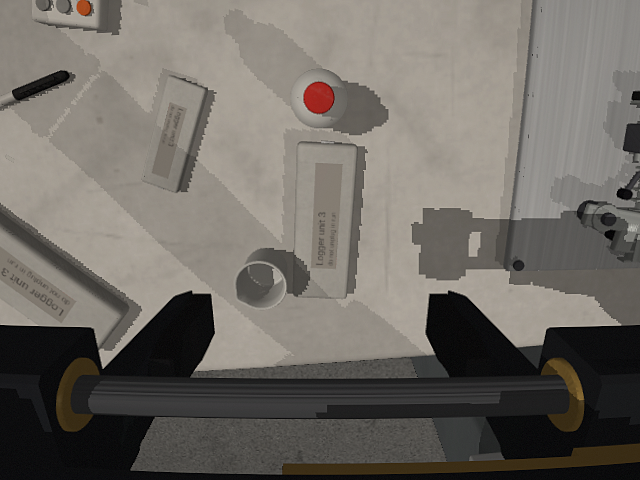

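The wrist view shows the logger's top corners at about (298,142), (357,143), (348,297) and (295,297), the beaker at its lower left, and the bottle beyond its upper end.

Run:
```python
from h import *
np.set_printoptions(precision=4,suppress=True)
L=px2w('wrist',[(298,142),(357,143),(348,297),(295,297)],.018)[:,:2]
print(L,np.linalg.norm(L-np.roll(L,1,0),axis=1))
c=L.mean(0);a=(L[0]+L[1]-L[2]-L[3])/2;y=np.arctan2(a[1],a[0]);print(c,y)
g=c+.028*np.array([np.cos(y),np.sin(y)])
print('plate corner BL',px2w('wrist',[(506,284)],.012))
print('pred',w2px('wrist',[[0,0,0]]))
f=np.load('fix.npz');print('BL by fix',f['R']@[-.157,.1]+f['t'])
to(g[0],g[1],.007,y)
```

```text
[[0.5705 0.3401]
 [0.5654 0.289 ]
 [0.4186 0.3061]
 [0.4229 0.358 ]] [0.1487 0.0513 0.1478 0.052 ]
[0.4944 0.3233] -0.11844980003407714
plate corner BL [[0.4158 0.147  0.012 ]]
pred [[576.2845 534.1318]]
BL by fix [0.426  0.1476]
t 3.2 q [-0.67  0.68  0.06  1.63 -0.06  0.83 -2.24] F [ 0.6 -0.2 -0.3] pos [0.5179 0.3221 0.2278] yaw -0.0897
turn [0.0003 0.0017 0.0287] then shift [0.0045 0.0016 0.2208]
```

```bash
python3 -m jog '[[[0,0,0,0,0,0.026],[0.002,0.001,0.04,0,0,0],[0.0025,0.0006,0.045,0,0,0],[0,0,0.045,0,0,0],[0,0,0.04,0,0,0],[0,0,0.03,0,0,0],[0,0,0.018,0,0,0],[0,0,0.005,0,0,0],[0,0,0,0,0,0]]]'
python3 -m jog '[[[0,0,0,0,0,0],[0,0,0,0,0,0],[0,0,0,0,0,0],[0,0,0,0,0,0],[0,0,0,0,0,0],[0,0,0,0,0,0]]]' 0.03 25
```

```text
clock: 4.32
tool_pos: [0.5243, 0.3176, 0.0064]
eef_rot: [0.998, -0.06, 0.001, -0.0]
contact_force: [-0.1, 0.0, 0.4]
opening: 0.999
finger_force: 0.0
clock: 5.08
tool_pos: [0.524, 0.3185, 0.0061]
eef_rot: [0.998, -0.06, 0.0, -0.001]
contact_force: [-0.2, 0.8, 5.0]
opening: 0.613
finger_force: 24.9
```

```bash
python3 -m jog '[[[0,0,-0.012,0,0,0],[0,0,-0.03,0,0,0],[0,0,-0.04,0,0,0],[0,0,-0.04,0,0,0],[0,0.02,-0.01,0,0,0],[0,0.03,0,0,0,0],[0,0.02,0,0,0,0]]]'
python3 -m jog '[[[0,0,0,0,0,-0.135],[0,0,0,0,0,-0.135],[0,0,0,0,0,-0.135],[0,0,0,0,0,-0.135],[0,0,0,0,0,-0.135],[0,0,0,0,0,-0.135],[0,0,0,0,0,-0.135],[0,0,0,0,0,-0.135],[0,0,0,0,0,-0.135],[0,0,0,0,0,-0.135],[0,0,0,0,0,-0.135],[0,0,0,0,0,-0.135]]]'
python3 - <<'E'
from h import *
f=np.load('fix.npz');g=f['R']@[.057,-.005+.012+.028]+f['t']
to(g[0],g[1],.05,np.pi/2+f['th'])
E
```

```text
clock: 5.95
tool_pos: [0.514, 0.2446, 0.1369]
eef_rot: [0.998, -0.061, -0.001, 0.002]
contact_force: [-0.5, 0.6, -0.5]
opening: 0.61
finger_force: 24.9
clock: 7.45
tool_pos: [0.5144, 0.2469, 0.1367]
eef_rot: [0.73, 0.683, -0.001, -0.0]
contact_force: [-0.7, 0.4, -1.1]
opening: 0.608
finger_force: 24.9
t 7.45 q [-0.29  0.78 -0.41  1.81  0.48  0.65 -1.05] F [-0.7  0.4 -1.1] pos [0.5144 0.2469 0.1367] yaw 1.5038
turn [-0.0021  0.0015  0.0003] then shift [-0.17    0.1324  0.0867]
```

```bash
python3 -m jog '[[[-0.02,0.016,0,0,0,0],[-0.04,0.035,0.005,0,0,0],[-0.04,0.035,0.01,0,0,0],[-0.03,0.026,0.01,0,0,0],[-0.02,0.02,0.01,0,0,0],[0,0,0,0,0,0],[0,0,0,0,0,0]]]'
python3 - <<'E'
from h import *
f=np.load('fix.npz');g=f['R']@[.057,-.005+.012+.028]+f['t']
to(g[0],g[1],.05,np.pi/2+f['th'])
shot('wrist','w2.png');shot('top')
c=ld('top')['f'][175:335,335:475,::-1]
cv2.imwrite('pics/w2.png',np.hstack([ld('wrist')['f'][:,:,::-1][:,120:520],cv2.resize(c,(400,457))[:457] if 0 else cv2.copyMakeBorder(cv2.resize(c,(400,457),interpolation=cv2.INTER_CUBIC),0,23,0,0,0)]))
E
```

```text
clock: 8.32
tool_pos: [0.6349, 0.0902, 0.1022]
eef_rot: [0.731, 0.682, -0.0, -0.001]
contact_force: [-0.5, 0.2, -1.5]
opening: 0.611
finger_force: 24.9
t 8.325 q [ 0.02  0.91 -0.44  1.61  0.52  0.74 -0.73] F [-0.5  0.2 -1.5] pos [0.6349 0.0902 0.1022] yaw 1.5009
turn [-0.0021 -0.0009 -0.0027] then shift [-0.0218  0.0017  0.0522]
```

View pics/w2.png

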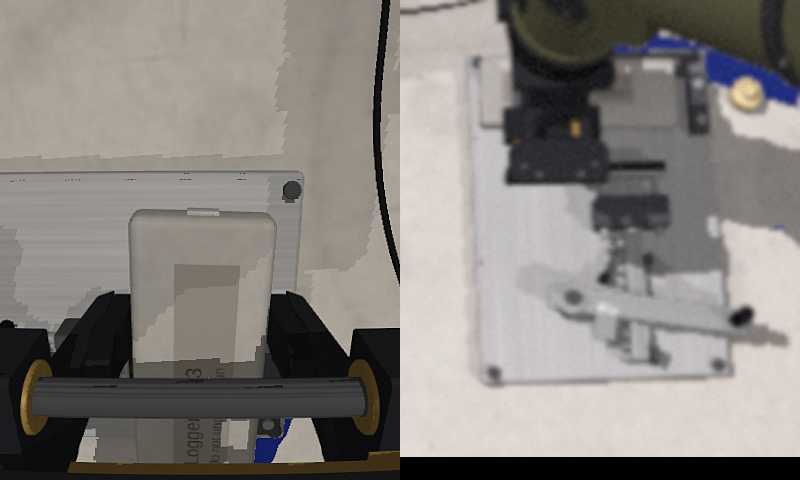

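Run:
```python
from h import *
np.set_printoptions(precision=4,suppress=True)
f=np.load('fix.npz')
P=px2w('wrist',[(425,172),(121,176.5)],.012)[:,:2];print(P,'by fix',f['R']@[.115,.1]+f['t'])
d=P[0]-P[1];print('edge yaw',np.arctan2(d[1],d[0]))
t=P[0]-f['R']@[.115,.1];print('t from wrist',t,f['t'])
L=px2w('wrist',[(253,213),(393,213)],.114)[:,:2]
s=get_state();m=R.from_quat(s['eef_rot']).as_matrix()
print('logger end in tool',(L-s['tool_pos'][:2])@m[:2,:2])
print((f['R'].T@(s['tool_pos'][:2]-f['t'])),(f['R'].T@(s['tool_pos'][:2]-t)))
```

```text
[[0.7001 0.13  ]
 [0.5181 0.1404]] by fix [0.6973 0.1293]
edge yaw -0.05665201514003752
t from wrist [0.5787 0.038 ] [0.5759 0.0373]
logger end in tool [[ 0.0438 -0.0233]
 [ 0.0438  0.0253]]
[0.0556 0.0577] [0.0529 0.0568]
```

```bash
python3 -m jog '[[[-0.012,0.001,0,0,0,0],[-0.01,0.001,0.01,0,0,0],[0,0,0.025,0,0,0],[0,0,0.025,0,0,0],[0,0,0.013,0,0,0],[0,0,0.003,0,0,0],[0,0,0,0,0,0],[0,0,0,0,0,0]]]'
python3 -m jog '[[[0,0,0.002,0,0,0],[0,0,0.002,0,0,0],[0,0,0,0,0,0]]]'
```

```text
clock: 9.43
tool_pos: [0.6373, 0.0673, 0.0276]
eef_rot: [0.732, 0.682, 0.001, 0.0]
contact_force: [0.7, -0.4, -0.6]
opening: 0.611
finger_force: 24.9
clock: 9.8
tool_pos: [0.6365, 0.0671, 0.0226]
eef_rot: [0.732, 0.682, -0.0, -0.0]
contact_force: [0.2, 0.6, -1.3]
opening: 0.606
finger_force: 24.9
```

```bash
python3 -m jog '[[[0,0,0.002,0,0,0],[0,0,0,0,0,0],[0,0,0,0,0,0]]]'
python3 -m jog '[[[0,0,0.0015,0,0,0],[0,0,0,0,0,0],[0,0,0,0,0,0]]]'
```

```text
clock: 10.18
tool_pos: [0.6367, 0.0672, 0.0207]
eef_rot: [0.732, 0.682, -0.0, 0.0]
contact_force: [-0.4, 0.2, -0.6]
opening: 0.608
finger_force: 24.9
clock: 10.55
tool_pos: [0.6367, 0.0672, 0.0192]
eef_rot: [0.732, 0.682, -0.0, 0.0]
contact_force: [-0.1, -0.3, -1.5]
opening: 0.609
finger_force: 24.9
```

Now one more millimetre down, then slide toward the end stop in small steps.

```bash
python3 -m jog '[[[0,0,0.0012,0,0,0],[0,0,0,0,0,0],[0,0,0,0,0,0]]]'
python3 -m jog '[[[-0.002,0,0,0,0,0],[-0.002,0,0,0,0,0],[-0.001,0,0,0,0,0],[0,0,0,0,0,0],[0,0,0,0,0,0]]]'
python3 -m jog '[[[-0.001,0,0,0,0,0],[0,0,0,0,0,0],[0,0,0,0,0,0]]]'
python3 -m jog '[[[-0.001,0,0,0,0,0],[0,0,0,0,0,0],[0,0,0,0,0,0]]]'
```

```text
clock: 10.92
tool_pos: [0.6368, 0.0673, 0.0182]
eef_rot: [0.732, 0.682, 0.0, 0.0]
contact_force: [-0.6, 0.2, 0.3]
opening: 0.611
finger_force: 24.9
clock: 11.55
tool_pos: [0.6365, 0.0624, 0.0182]
eef_rot: [0.732, 0.682, 0.0, 0.0]
contact_force: [0.2, 1.5, 2.4]
opening: 0.61
finger_force: 24.9
clock: 11.92
tool_pos: [0.6365, 0.0621, 0.0182]
eef_rot: [0.732, 0.682, 0.001, -0.0]
contact_force: [-0.1, 3.8, 3.1]
opening: 0.61
finger_force: 24.9
clock: 12.3
tool_pos: [0.6365, 0.0621, 0.0182]
eef_rot: [0.731, 0.682, 0.001, -0.001]
contact_force: [0.8, 5.7, 1.8]
opening: 0.612
finger_force: 24.9
```

```bash
python3 -m jog '[[[0,0,0,0,0,0],[0,0,0,0,0,0],[0,0,0,0,0,0],[0,0,0,0,0,0]]]' 0.075
python3 -m jog '[[[0,0,-0.01,0,0,0],[0,0,-0.03,0,0,0],[0,0,-0.05,0,0,0],[0,0,-0.05,0,0,0],[0.04,0,-0.02,0,0,0],[0.05,0,0,0,0,0],[0.05,0,0,0,0,0],[0.05,0,0,0,0,0],[0.02,0,0,0,0,0],[0,0,0,0,0,0]]]'
python3 - <<'E'
from h import *
to(.5,0,.1,1.504)
shot('wrist');shot('top')
c=ld('top')['f'][175:335,335:475,::-1]
cv2.imwrite('pics/w3.png',np.hstack([ld('wrist')['f'][:,:,::-1][:,120:520],cv2.copyMakeBorder(cv2.resize(c,(400,457),interpolation=cv2.INTER_CUBIC),0,23,0,0,0)]))
E
```

```text
clock: 12.8
tool_pos: [0.636, 0.0596, 0.0178]
eef_rot: [0.732, 0.681, -0.0, 0.0]
contact_force: [0.4, 0.1, 0.6]
opening: 0.854
finger_force: 0.0
clock: 14.05
tool_pos: [0.6506, 0.2708, 0.1782]
eef_rot: [0.731, 0.682, 0.0, -0.0]
contact_force: [-0.1, 0.9, -0.8]
opening: 0.85
finger_force: 0.0
t 14.05 q [-0.24  0.9  -0.47  1.34  0.43  1.   -0.86] F [-0.1  0.9 -0.8] pos [0.6506 0.2708 0.1782] yaw 1.502
turn [ 0.     -0.0002 -0.002 ] then shift [-0.2803 -0.1322  0.0782]
```

View pics/w3.png

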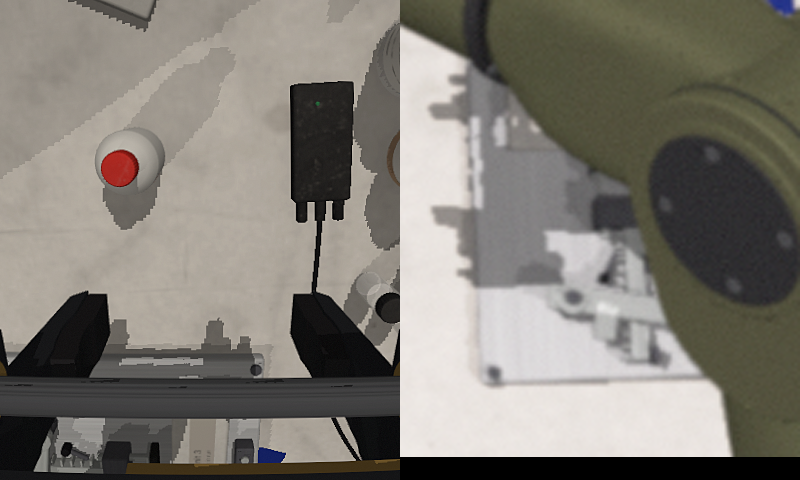

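```bash
python3 -m jog '[[[-0.03,-0.015,-0.02,0,0,0],[-0.04,-0.025,-0.02,0,0,0],[-0.04,-0.025,-0.02,0,0,0],[-0.04,-0.02,-0.01,0,0,0],[-0.027,-0.013,0,0,0,0],[0,0,0,0,0,0],[0,0,0,0,0,0]]]' 0.04
python3 - <<'E'
from h import *
to(.4525,-.053,.15,1.504)
shot('wrist','w4.png')
E
```

```text
clock: 15.02
tool_pos: [0.5414, 0.0995, 0.2483]
eef_rot: [0.732, 0.681, 0.0, 0.0]
contact_force: [0.4, 0.2, 0.8]
opening: 0.455
finger_force: 0.0
t 15.025 q [ 0.06  0.62 -0.53  1.77  0.4   0.86 -0.73] F [0.4 0.2 0.8] pos [0.5414 0.0995 0.2483] yaw 1.498
turn [ 0.0009 -0.0004 -0.006 ] then shift [-0.1581 -0.0785  0.0983]
```

View pics/w4.png

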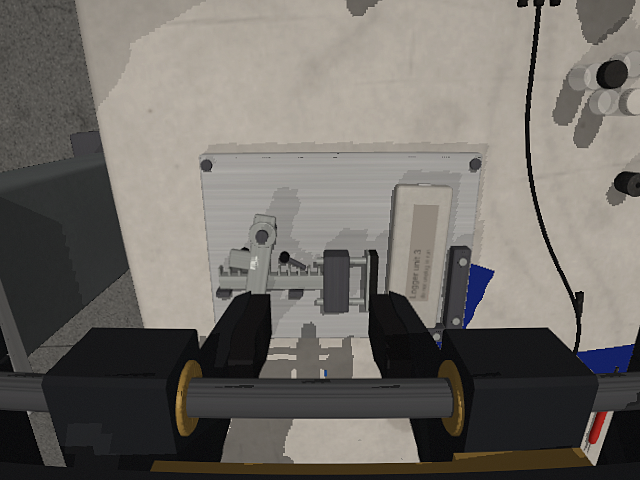

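Run:
```python
from h import *
np.set_printoptions(precision=4,suppress=True)
f=np.load('fix.npz')
P=px2w('wrist',[(201.5,156),(481.5,154)],.012)[:,:2];print(P,'by fix',f['R']@[-.157,.1]+f['t'],f['R']@[.115,.1]+f['t'])
d=P[1]-P[0];th=np.arctan2(d[1],d[0]);print('th',th)
c,s=np.cos(th),np.sin(th);Rm=np.array([[c,-s],[s,c]]);t=P.mean(0)-Rm@[-.021,.1];print('t',t,np.linalg.norm(d))
np.savez('fix2.npz',R=Rm,t=t,th=th)
fx=lambda uv,z:(px2w('wrist',uv,z)[:,:2]-t)@Rm
print('logger top TL,TR,L mid,R low',fx([(396,185),(452.5,188),(388,298),(441,300)],.030))
print('fence front foot/top',fx([(447,247),(440,298)],.027))
print('pad front',fx([(378,250)],.034))
print('handle rest',Rm@[-.095+.13*np.sin(-.17),.028-.13*np.cos(.17)]+t)
b=ld('wrist')['f'][140:350,180:500,::-1]
cv2.imwrite('pics/w4c.png',cv2.resize(b,None,fx=2.5,fy=2.5,interpolation=cv2.INTER_CUBIC))
```

```text
[[0.4325 0.1456]
 [0.6985 0.1288]] by fix [0.426  0.1476] [0.6973 0.1293]
th -0.06322066585391786
t [0.5801 0.036 ] 0.2665233881036879
logger top TL,TR,L mid,R low [[ 0.028   0.0736]
 [ 0.0809  0.0706]
 [ 0.0256 -0.0411]
 [ 0.0798 -0.0441]]
fence front foot/top [[ 0.0817  0.0117]
 [ 0.0796 -0.0433]]
pad front [[0.0129 0.0118]]
handle rest [ 0.457  -0.0565]
```

View pics/w4c.png

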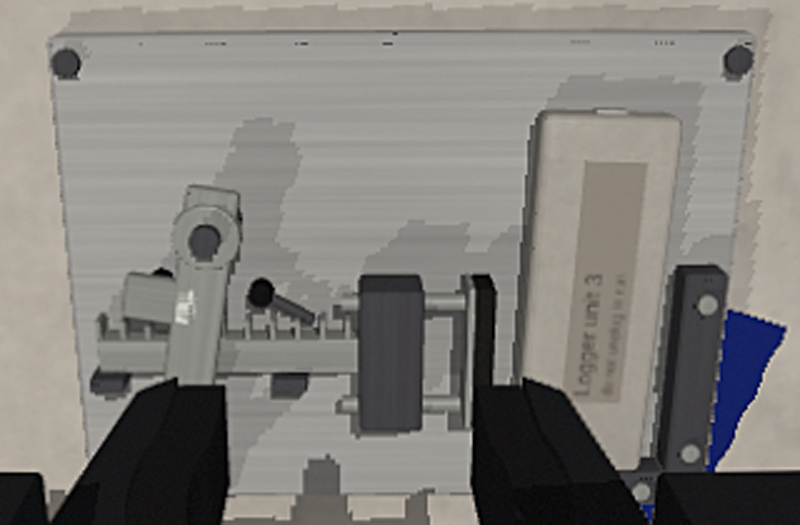

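The crop shows the logger parallel to the fence with a small gap, its end at the stop, the pad clear of it and the lever at rest. Next I go over the handle with the fingers on either side of the pin.

```bash
python3 -m jog '[[[-0.03,-0.015,0.01,0,0,0],[-0.04,-0.02,0.02,0,0,0],[-0.04,-0.02,0.03,0,0,0],[-0.03,-0.015,0.03,0,0,0],[-0.019,-0.0075,0.01,0,0,0],[0,0,0,0,0,0],[0,0,0,0,0,0]]]' 0.05
python3 - <<'E'
from h import *
to(.4535,-.054,.046,1.504)
shot('wrist','w5.png')
E
```

```text
clock: 15.95
tool_pos: [0.4539, -0.0513, 0.1484]
eef_rot: [0.731, 0.682, 0.001, 0.0]
contact_force: [0.4, -0.2, 0.9]
opening: 0.565
finger_force: 0.0
t 15.95 q [ 0.27  0.66 -0.41  2.14  0.6   0.45 -0.68] F [ 0.4 -0.2  0.9] pos [ 0.4539 -0.0513  0.1484] yaw 1.5016
turn [ 0.0023 -0.0015 -0.0024] then shift [-0.0027 -0.0002  0.1024]
```

View pics/w5.png

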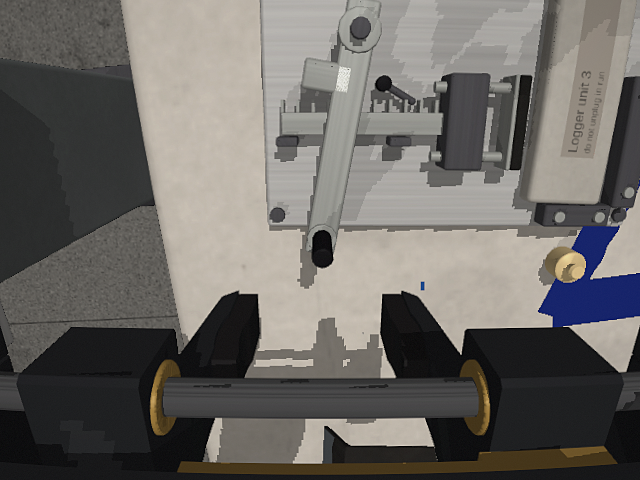

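The pin's top is at about (322,256), between the fingers, and the logger's lower end meets the end stop at about (570,205).

Run:
```python
from h import *
for z,uv in((.07,(322,255)),(.04,(319,230))): 
    p=px2w('wrist',[uv],z)[0];print(p)
p=px2w('wrist',[(322,256)],.072)[0]
to(p[0],p[1],.046,1.5036)
```

```text
[ 0.4552716  -0.05515345  0.07      ]
[ 0.45395391 -0.04835962  0.04      ]
t 16.0 q [ 0.27  0.66 -0.41  2.14  0.6   0.45 -0.68] F [-0.6  0.8  0.5] pos [ 0.4538 -0.0513  0.1486] yaw 1.5018
turn [ 0.0025 -0.0014 -0.0018] then shift [-0.0037  0.0017  0.1026]
```

```bash
python3 -m jog '[[[-0.004,0.001,0.02,0,0,0],[0,0,0.035,0,0,0],[0,0,0.03,0,0,0],[0,0,0.015,0,0,0],[0,0,0.002,0,0,0],[0,0,0,0,0,0]]]'
python3 -m jog '[[[0,0.01,0,0,0,0],[0,0.008,0,0,0,0],[0,0.01,0,0,0,0],[0,0.01,0,0,0,0],[0,0.01,0,0,0,0],[0,0.008,0,0,0,0],[0,0.006,0,0,0,0],[0,0,0,0,0,0],[0,0,0,0,0,0]]]'
python3 -m jog '[[[0,0.003,0,0,0,0],[0,0,0,0,0,0],[0,0,0,0,0,0]]]'
```

```text
clock: 16.75
tool_pos: [0.4538, -0.0563, 0.0465]
eef_rot: [0.731, 0.682, 0.001, 0.0]
contact_force: [-0.1, -0.2, -0.1]
opening: 0.566
finger_force: 0.0
clock: 17.88
tool_pos: [0.5126, -0.0619, 0.0458]
eef_rot: [0.732, 0.681, -0.002, -0.001]
contact_force: [-4.4, -1.3, 3.4]
opening: 0.566
finger_force: 2.9
clock: 18.25
tool_pos: [0.5153, -0.0619, 0.0458]
eef_rot: [0.732, 0.682, -0.002, -0.001]
contact_force: [-6.3, -0.5, 5.2]
opening: 0.569
finger_force: 3.2
```

```bash
python3 -m jog '[[[0,0.003,0,0,0,0],[0,0,0,0,0,0],[0,0,0,0,0,0]]]'
python3 -m jog '[[[0,0.002,0,0,0,0],[0,0.002,0,0,0,0],[0,0,0,0,0,0],[0,0,0,0,0,0]]]'
```

```text
clock: 18.62
tool_pos: [0.5182, -0.0617, 0.0458]
eef_rot: [0.732, 0.682, -0.002, -0.002]
contact_force: [-6.5, 0.2, 4.0]
opening: 0.567
finger_force: 3.3
clock: 19.12
tool_pos: [0.5206, -0.0617, 0.0456]
eef_rot: [0.732, 0.682, -0.003, -0.003]
contact_force: [-9.2, 1.1, 6.5]
opening: 0.565
finger_force: 4.7
```

```bash
cat > prof.py <<'E'
from h import *
f=np.load('fix.npz');t=f['t'];Rm=f['R']
def prof(z=.034,y0=-.05,y1=0.0):
    xs=np.arange(-.03,.10,.002);ys=np.linspace(y0,y1,26)
    X,Y=np.meshgrid(xs,ys);P=np.c_[X.ravel(),Y.ravel()]@Rm.T+t
    uv=w2px('wrist',np.c_[P,np.full(len(P),z)]).astype(np.float32)
    g=cv2.cvtColor(ld('wrist')['f'],cv2.COLOR_RGB2GRAY)
    v=cv2.remap(g,uv[:,0].reshape(X.shape),uv[:,1].reshape(X.shape),1)
    m=np.median(v,0).astype(int)
    print(' '.join(f'{int(round(a*1000))}:{b}' for a,b in zip(xs,m)))
E
python3 -c "
from prof import *
prof()"
python3 -m jog '[[[0,-0.012,0,0,0,0],[0,-0.015,0,0,0,0],[0,-0.015,0,0,0,0],[0,-0.015,0,0,0,0],[0,-0.012,0,0,0,0],[0,-0.003,0,0,0,0],[0,0,-0.03,0,0,0],[0,0,-0.04,0,0,0],[0,0,-0.032,0,0,0],[0,0,0,0,0,0],[0,0,0,0,0,0]]]'
python3 -c "
from prof import *
shot('wrist');prof();to(.4538,-.0563,.0465,1.5036)"
```

```text
-30:73 -28:73 -26:71 -24:73 -22:73 -20:73 -18:70 -16:69 -14:72 -12:69 -10:76 -8:149 -6:122 -4:85 -2:87 0:70 2:72 4:72 6:69 8:151 10:32 12:29 14:28 16:26 18:102 20:83 22:82 24:86 26:104 28:145 30:162 32:167 34:167 36:166 38:166 40:165 42:164 44:156 46:141 48:141 50:140 52:127 54:124 56:140 58:140 60:140 62:126 64:131 66:140 68:159 70:161 72:161 74:161 76:161 78:113 80:32 82:34 84:32 86:33 88:57 90:68 92:68 94:67 96:66 98:0
clock: 20.5
tool_pos: [0.4534, -0.0571, 0.1477]
eef_rot: [0.732, 0.681, 0.0, 0.0]
contact_force: [-0.2, 0.8, -0.3]
opening: 0.57
finger_force: 0.0
-30:34 -28:39 -26:66 -24:71 -22:72 -20:71 -18:71 -16:72 -14:73 -12:69 -10:69 -8:70 -6:70 -4:62 -2:153 0:91 2:85 4:85 6:68 8:70 10:71 12:70 14:132 16:100 18:27 20:28 22:28 24:52 26:95 28:142 30:160 32:165 34:165 36:164 38:164 40:162 42:162 44:154 46:139 48:138 50:137 52:124 54:125 56:138 58:138 60:138 62:124 64:131 66:138 68:157 70:159 72:159 74:159 76:159 78:113 80:32 82:34 84:32 86:32 88:56 90:67 92:66 94:65 96:0 98:0
t 20.55 q [ 0.3   0.67 -0.44  2.14  0.64  0.46 -0.71] F [-1.   1.5  0.6] pos [ 0.4529 -0.0571  0.1473] yaw 1.4997
turn [-0.0005 -0.     -0.0039] then shift [0.0008 0.0008 0.1008]
```

```bash
python3 -m jog '[[[0,0,0.025,0,0,0],[0,0,0.04,0,0,0],[0,0,0.03,0,0,0],[0,0.008,0.006,0,0,0],[0,0.012,0,0,0,0],[0,0.01,0,0,0,0],[0,0.01,0,0,0,0],[0,0.01,0,0,0,0],[0,0.01,0,0,0,0],[0,0.007,0,0,0,0],[0,0.004,0,0,0,0],[0,0.002,0,0,0,0]]]'
python3 -m jog '[[[0,0.001,0,0,0,0],[0,0,0,0,0,0],[0,0,0,0,0,0]]]'
python3 -m jog '[[[0,-0.012,0,0,0,0],[0,-0.015,0,0,0,0],[0,-0.015,0,0,0,0],[0,-0.015,0,0,0,0],[0,-0.012,0,0,0,0],[0,-0.005,0,0,0,0],[0,0,-0.03,0,0,0],[0,0,-0.04,0,0,0],[0,0,-0.032,0,0,0],[0,0,0,0,0,0],[0,0,0,0,0,0]]]'
python3 -c "
from prof import *
shot('wrist');prof();to(.4538,-.0563,.0465,1.5036)"
```

```text
clock: 22.05
tool_pos: [0.5207, -0.0625, 0.0467]
eef_rot: [0.732, 0.681, -0.004, -0.003]
contact_force: [-11.1, 1.6, 4.4]
opening: 0.568
finger_force: 5.8
clock: 22.42
tool_pos: [0.5207, -0.0625, 0.0467]
eef_rot: [0.732, 0.682, -0.005, -0.003]
contact_force: [-11.5, 1.5, 4.0]
opening: 0.57
finger_force: 5.7
clock: 23.8
tool_pos: [0.4533, -0.0572, 0.1488]
eef_rot: [0.732, 0.681, 0.0, 0.0]
contact_force: [0.6, -0.1, -0.4]
opening: 0.569
finger_force: 0.0
-30:140 -28:87 -26:123 -24:75 -22:66 -20:34 -18:39 -16:65 -14:70 -12:71 -10:70 -8:70 -6:71 -4:72 -2:68 0:68 2:68 4:69 6:60 8:146 10:82 12:83 14:79 16:68 18:70 20:70 22:69 24:134 26:90 28:27 30:27 32:27 34:103 36:163 38:163 40:163 42:162 44:161 46:160 48:154 50:137 52:138 54:136 56:119 58:119 60:138 62:137 64:137 66:123 68:121 70:137 72:151 74:158 76:157 78:158 80:158 82:129 84:30 86:32 88:55 90:66 92:66 94:65 96:0 98:0
t 23.85 q [ 0.33  0.67 -0.48  2.14  0.67  0.48 -0.74] F [-0.2  0.6 -0.2] pos [ 0.4528 -0.0572  0.1484] yaw 1.4996
turn [-0.0006  0.0001 -0.004 ] then shift [0.0009 0.0009 0.1019]
```

Run:
```python
from h import *
f=np.load('fix.npz');b=ld('wrist')['f'][130:250,440:640,::-1]
cv2.imwrite('pics/end.png',cv2.resize(b,None,fx=4,fy=4,interpolation=cv2.INTER_CUBIC))
```

```text
(no output)
```

View pics/end.png

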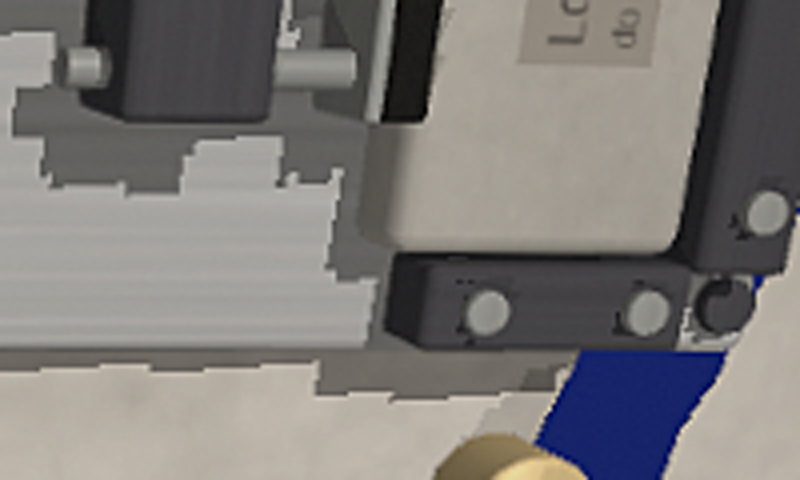

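The crop shows the logger's end at the stop (within about 1 mm), the pad touching it uncompressed, and a few millimetres left to the fence. One more stroke.

```bash
python3 -m jog '[[[0,0,0.025,0,0,0],[0,0,0.04,0,0,0],[0,0,0.03,0,0,0],[0,0.008,0.006,0,0,0],[0,0.012,0,0,0,0],[0,0.01,0,0,0,0],[0,0.01,0,0,0,0],[0,0.01,0,0,0,0],[0,0.008,0,0,0,0],[0,0.006,0,0,0,0],[0,0.006,0,0,0,0],[0,0.004,0,0,0,0]]]'
python3 -m jog '[[[0,0.002,0,0,0,0],[0,0,0,0,0,0],[0,0,0,0,0,0]]]'
python3 -m jog '[[[0,-0.012,0,0,0,0],[0,-0.015,0,0,0,0],[0,-0.015,0,0,0,0],[0,-0.015,0,0,0,0],[0,-0.012,0,0,0,0],[0,-0.007,0,0,0,0],[0,0,-0.03,0,0,0],[0,0,-0.04,0,0,0],[0,0,-0.032,0,0,0],[0,0,0,0,0,0],[0,0,0,0,0,0]]]'
python3 -c "
from prof import *
shot('wrist','w6.png');prof();to(.4538,-.0563,.0465,1.5036)"
```

```text
clock: 25.35
tool_pos: [0.5208, -0.0626, 0.0476]
eef_rot: [0.732, 0.681, -0.005, -0.003]
contact_force: [-14.9, 2.9, 7.6]
opening: 0.569
finger_force: 7.4
clock: 25.72
tool_pos: [0.5208, -0.0625, 0.0475]
eef_rot: [0.732, 0.682, -0.006, -0.004]
contact_force: [-15.3, 1.9, 7.9]
opening: 0.57
finger_force: 7.2
clock: 27.1
tool_pos: [0.4531, -0.0573, 0.1498]
eef_rot: [0.732, 0.681, 0.0, 0.0]
contact_force: [-0.4, 0.4, -0.7]
opening: 0.573
finger_force: 0.0
-30:142 -28:142 -26:143 -24:98 -22:117 -20:104 -18:101 -16:118 -14:67 -12:49 -10:34 -8:43 -6:66 -4:69 -2:70 0:69 2:69 4:69 6:71 8:67 10:67 12:69 14:68 16:62 18:81 20:56 22:69 24:70 26:69 28:100 30:143 32:22 34:28 36:27 38:30 40:164 42:163 44:161 46:162 48:161 50:160 52:160 54:136 56:137 58:138 60:118 62:118 64:133 66:137 68:136 70:119 72:119 74:136 76:139 78:157 80:157 82:157 84:157 86:153 88:50 90:66 92:66 94:65 96:20 98:0
t 27.15 q [ 0.35  0.68 -0.52  2.14  0.7   0.5  -0.77] F [ 0.2  0.5 -0. ] pos [ 0.4527 -0.0572  0.1494] yaw 1.4997
turn [-0.0007  0.0002 -0.0039] then shift [0.001  0.001  0.1029]
```

Run:
```python
from h import *
a=cv2.imread('pics/w5.png',0);b=cv2.imread('pics/w6.png',0)
r=cv2.matchTemplate(b[190:310,260:390],a[225:275,305:345],cv2.TM_CCOEFF_NORMED)
_,v,_,l=cv2.minMaxLoc(r);print(v,l,'shift',l[0]-45,l[1]-35)
print('w5 pose diff ~(-1,-6)mm; pin now',px2w('wrist',[(322+l[0]-45,256+l[1]-35)],.072))
def prof2(x):
    f=np.load('fix.npz');ys=np.arange(-.10,-.06,.002)
    P=np.c_[np.full(len(ys),x),ys]@f['R'].T+f['t'];uv=w2px('wrist',np.c_[P,np.full(len(P),.03)]).astype(int)
    print([(int(round(y*1000)),int(b[min(v,479),min(u,639)])) for y,(u,v) in zip(ys,uv)])
prof2(.05);prof2(.065)
```

```text
0.9777722954750061 (46, 25) shift 1 -10
w5 pose diff ~(-1,-6)mm; pin now [[ 0.45535564 -0.05544757  0.072     ]]
[(-100, 108), (-98, 110), (-96, 113), (-94, 34), (-92, 70), (-90, 72), (-88, 108), (-86, 115), (-84, 62), (-82, 64), (-80, 67), (-78, 22), (-76, 128), (-74, 159), (-72, 160), (-70, 161), (-68, 160), (-66, 160), (-64, 159), (-62, 162), (-60, 162)]
[(-100, 85), (-98, 86), (-96, 109), (-94, 46), (-92, 69), (-90, 68), (-88, 67), (-86, 67), (-84, 65), (-82, 67), (-80, 66), (-78, 40), (-76, 131), (-74, 156), (-72, 158), (-70, 157), (-68, 155), (-66, 156), (-64, 157), (-62, 156), (-60, 155)]
```

```bash
python3 -c "
from plant import *
print(finish_job())"
```

```text
the job is handed in; nothing more can be done
None
```

The job is handed in at about 27 s. The logger lies against the end stop and fence, held by the pad pressed in about 4.5 mm (camera estimate) after three full strokes; the lever is back at rest and the arm is clear, and no verdict was returned.

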